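# Swap the burnt relay

### The arm

A 6-joint arm with a two-finger parallel gripper is mounted at the origin on a cart in front of the work surface, level with it; the furniture and walls round the work are solid. World frame = base frame: x ahead of the robot, y to its left, z up, the work surface at z = 0. Lengths are in m, angles in degrees, forces in N, time in s.
With the tool pointing down it reaches from about 0.275 to 0.775 m from the base axis. Payload 14.6 kg.
Tool frame: the origin (TCP) lies midway between the tips of the shut fingers; the grasp point (between the pads) lies 19 mm behind it (robot.grip_point_offset is the distance from the TCP to the grasp point, in m); z points along the fingers, y is the line along which they close (so a half turn about z gives the same grasp; the last joint's range is limited). The gripper opens to 85 mm and grips with 20 to 120 N. Pads are 22 mm wide; open, the fingers measure 114 mm over their backs; the gripper's body (76 mm by 85 mm) begins 54 mm behind the grasp point. The pads swing forward as they close: fully open they stand 13 mm farther back than shut.
Start: joints at [-72.038, 15.075, -2.767, 72.158, 0, 81.102], TCP at [0.237, -0.468, 0.231] pointing down, gripper open.
Joint ranges: [-151.79, 151.79], [-50.71, 97.33], [-67.44, 78.34], [-121.81, 120.89], [-77.56, 73.72], [-180, 180]. Speed limits (degrees/s): [108.29, 108.29, 147.25, 159.86, 180, 180].

### API

Orientations are given as [roll, pitch, yaw] about the fixed x, y, z axes, in that order (R = Rz(yaw) Ry(pitch) Rx(roll)).
In Python, from rig import robot gives the robot as it stands.
- The arm moves only by the shell command python3 -m creep 'ROWS' [FORCE]. ROWS is JSON, a list of rows, each an object of numbers: "x", "y", "z": the shift along the tool's x, y, z in mm; "ax", "ay", "az": the turn, a rotation vector about the tool's x, y, z in rad; "claw": the finger opening in mm, from 0 to 85.4. A call has 1 to 8 rows; each row is the pose to reach, as a shift and turn from the pose commanded when the call began, along the tool's axes at that moment; what a row does not reach only later rows make up. A row lasts 1/8 s, in which the tool goes at most 62.5 mm and 10.7 degrees, less where a joint would pass 70% of its speed; a pose out of reach is approached as far as the arm can. A call with a gripper value outside its range is refused whole. The fingers move at their own pace and stop on an object; FORCE is the grip in N (left out, the last holds). Time passes only in rows, so rows that repeat a pose let the fingers close. It gives the time, the measured TCP pose, the force, the opening and the grip force at its end, in the units of the state.
- robot.get_obs(): the state, without advancing time (a new reading comes with each control period).
- robot.read_camera(name): name is "scene" or "side" or "wrist"; returns a dict with "img" (420x560x3 uint8, red, green, blue), "K" (3x3 intrinsics, pixels), "distortion" ([k1, k2, p1, p2, k3] as OpenCV has them; the pictures are not rectified), "R" (3x3) and "t" (3): a world point X has camera coordinates R X + t. Camera axes: x right, y down, z forward; pixel columns grow to the right and rows downward; lengths in m; the calibration is good to about 2 mm. A picture is of the moment at which its call begins. There is no depth.
- robot.hand_in(): hands the job in; it is judged then, once.
The state is a dict: "time_s": time; "qpos": joint angles; "joint_velocities": joint speeds; "joint_efforts": joint torques, N m; "ee_pos": TCP position; "tool_rot": TCP orientation; "wrist_force": force on the tool from outside, world axes, zero at the start; "moment": the same for the moment, N m; "finger_gap": finger opening in m; "grasp_force": force on a finger pad.
Only numpy, scipy, OpenCV 4.12 (cv2) and the standard library are available. Lean on these libraries where they do the work, as an engineer would, in place of code of your own. Each camera call takes 0.05 s, during which the arm holds its last target. There are 200 camera calls.

### The job

One of the two relays on the panel has burnt out: it is the dark brown one. Pull it out of its socket and put it in the red bin at the right-hand end of the bench, and plug the spare blue relay that stands on the bench into the freed socket, pushed fully home. Leave the good blue relay plugged in, and do not disturb the screwdriver, the marker and the tape.

Things in the scene. Friction and masses are not known exactly. Their poses are not given: they have to be found in the camera images.
- burnt_relay_mid (a point): Burnt relay: dark brown, black top, loosely fitting in either socket at the start. Body 30 (x, grip across it) x 38 (y) x 46 mm tall on a black plug foot 22 x 30 x 14 mm; 60 mm tall in all, 60 g; the shoulder round the foot rests on the socket. Site half-way up, 30 mm above the foot's underside (the body's middle is 7 mm higher); z up; half a turn makes no difference.
- good_relay_mid (a point): Good relay: blue, white top, in the other socket. Body 30 (x, grip across it) x 38 (y) x 46 mm tall on a black plug foot 22 x 30 x 14 mm; 60 mm tall in all, 60 g; the shoulder round the foot rests on the socket. Site half-way up, 30 mm above the foot's underside (the body's middle is 7 mm higher); z up; half a turn makes no difference.
- spare_relay_mid (a point): Spare relay: blue, white top, upright on the bench left of the panel. Body 30 (x, grip across it) x 38 (y) x 46 mm tall on a black plug foot 22 x 30 x 14 mm; 60 mm tall in all, 60 g; the shoulder round the foot rests on the socket. Site half-way up, 30 mm above the foot's underside (the body's middle is 7 mm higher); z up; half a turn makes no difference.
- socket_left (a point): Left (seen from the robot) socket on the fixed panel: black block 50 (x) x 56 (y) mm, its top face 36 mm above the bench, with a chamfered hole 24 (x) x 32 (y) mm, 15 mm deep: 1 mm clearance all round. Site at the middle of the hole's mouth; z up, y along the row (sockets 66 mm apart). Fully home, a relay's point is 16 mm above this one. All else on the panel is lower.
- socket_right (a point): Right (seen from the robot) socket on the fixed panel: black block 50 (x) x 56 (y) mm, its top face 36 mm above the bench, with a chamfered hole 24 (x) x 32 (y) mm, 15 mm deep: 1 mm clearance all round. Site at the middle of the hole's mouth; z up, y along the row (sockets 66 mm apart). Fully home, a relay's point is 16 mm above this one. All else on the panel is lower.
- scrap_bin: The red open bin at the right-hand end of the bench (not the one far left), 136 (x) x 92 (y) x 54 mm high, fixed. Origin on its underside at its middle, x along its length, z up. Floor 2 mm thick; free inside from x = -52 to +65 mm and y = -40 to +40 mm; the wall at the -x end is only 30 mm high, and outside it a label lip reaches x = -68 mm.
- hopper_knob (a point): Obstacle: the red knob (28 mm) on a lever of the grey hopper stand that is fixed behind the panel. Site at its middle, about 210 mm above the bench. It juts out between panel and bin, farther towards the robot than the rest of the stand; pass above it or on its near side, reckoning with the width of the gripper's body.
- tape: Bystander: yellow roll of tape, 63 mm across, 19 mm high, lying flat; origin under its centre.
- yellow_driver: Bystander: screwdriver with a yellow handle, 183 mm long (along its y), 29 mm high; origin under its middle.
- black_marker: Bystander: black marker pen, 129 mm long (along its y), 12 mm high; origin under its middle.
Things that resemble listed ones, but are neither listed nor needed, are in the scene too. Leave any green or yellow look-alike of the part that bears good_relay_mid alone.

How it is judged:
By the outcome, as a careful person would: the job done as asked, in the order asked, and still so for the second after the job is handed in, with the robot touching nothing.
It also fails if it takes over 72 s, if anything falls off the work surface, if the arm or the gripper's body presses on something with over 40 N, if the wrist force passes 120 N, or if a joint passes its speed limit or range.

## Working session

There is one attempt and no reset: what is moved stays moved. The work goes in short steps, Python scripts to look and compute and a shell command to move; the robot and the scene stay as the last step left them, time stands still between calls to the robot, and variables do not carry over. Pictures are saved under pics/ and viewed, at most 12 in all, crops included, and the job is handed in when it is done.

```bash
mkdir -p pics; python3 - <<'E'
from rig import robot
import cv2
for n in ("scene","side"):
    c=robot.read_camera(n); cv2.imwrite(f"pics/{n}0.png",c["img"][:,:,::-1]); print(n,c["K"].tolist(),c["distortion"],(-c["R"].T@c["t"]).round(3),c["R"].round(2).tolist())
o=robot.get_obs();print(o["ee_pos"],o["tool_rot"],o["time_s"])
E
```

```text
scene [[434.31902059592676, 0.0, 280.8057233221667], [0.0, 434.31902059592676, 205.30688848129589], [0.0, 0.0, 1.0]] [-0.13223045  0.          0.          0.          0.        ] [-0.12   0.575  0.876] [[-0.59, -0.81, -0.01], [-0.52, 0.39, -0.75], [0.61, -0.44, -0.66]]
side [[393.0818722976323, 0.0, 276.8685745480696], [0.0, 393.0818722976323, 213.03252254127733], [0.0, 0.0, 1.0]] [-0.06176747  0.          0.          0.          0.        ] [0.292 0.822 0.763] [[-0.94, -0.34, -0.02], [-0.21, 0.6, -0.77], [0.28, -0.72, -0.63]]
[ 0.23712951 -0.46814033  0.23086719] [-1.79946880e+02 -9.12865312e-03  2.68591168e+01] 0.1
```

View pics/scene0.png

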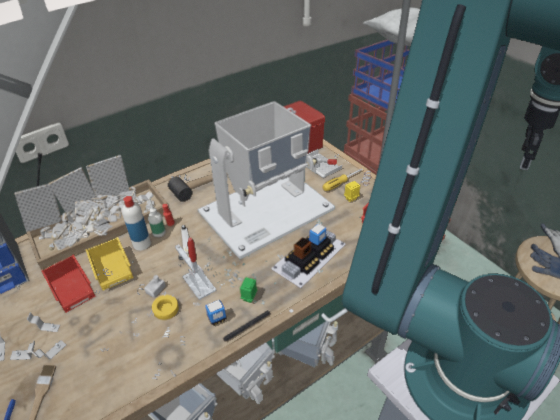

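View pics/side0.png

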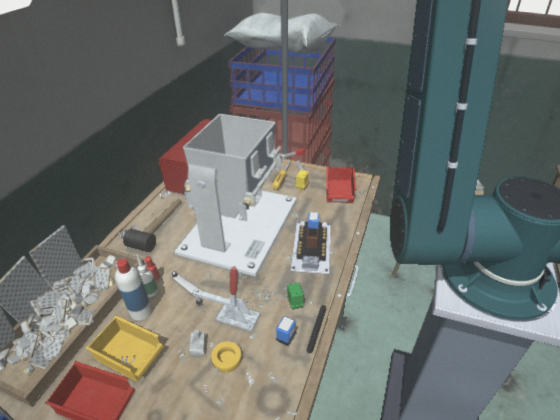

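The burnt relay is around scene (302,248) / side (312,243), with the good blue one beyond it at side (314,220). The spare is around scene (216,312) / side (286,330), and the bin around side (341,184). I'll enlarge these.

```bash
python3 - <<'E'
import cv2,numpy as np
s=cv2.imread("pics/scene0.png");d=cv2.imread("pics/side0.png")
def c(i,x,y,w,h,k=4):return cv2.resize(i[y:y+h,x:x+w],None,fx=k,fy=k,interpolation=cv2.INTER_CUBIC)
cv2.imwrite("pics/a.png",np.hstack([c(s,195,215,160,130,5)]))
cv2.imwrite("pics/b.png",c(d,250,140,115,210,0.5*5.6))
E
```

```text
(no output)
```

View pics/a.png

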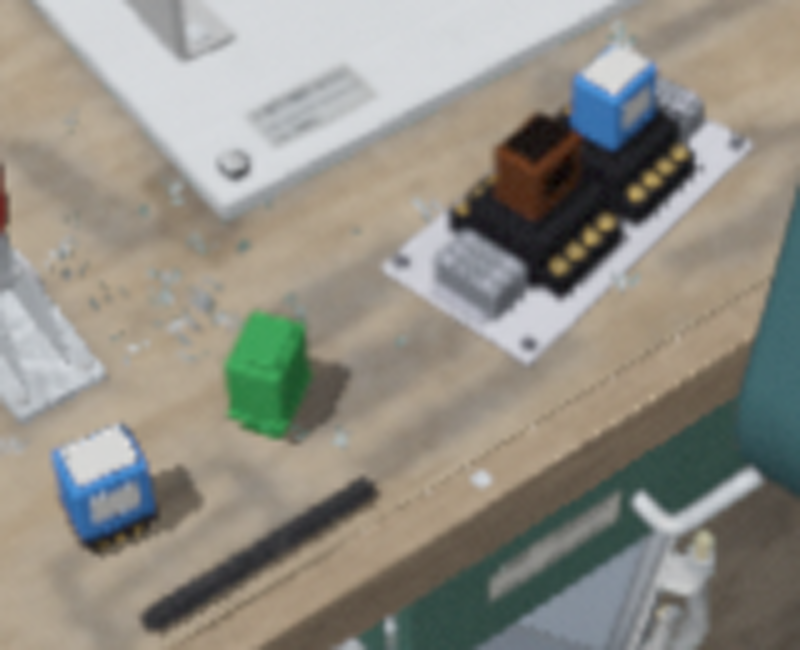

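View pics/b.png

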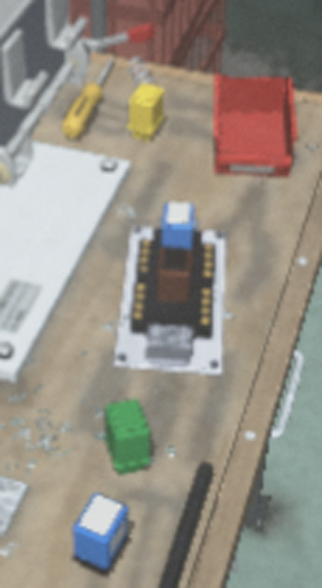

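Crop a shows these tops: spare at (100,455), burnt at (540,143), good at (618,70). The plate bolts are at (402,260), (530,343) and (737,142). Crop b shows the spare top at (101,513), the good top at (179,213), bolts at (122,358), (218,366), (136,232) and (222,234), the red bin with its lip facing this camera at (260,170), and the red knob at (140,33).

```bash
cat > h.py <<'E'
from rig import robot
import cv2,numpy as np
def ray(c,p):
    u=cv2.undistortPoints(np.array([[p]],float),c["K"],np.array(c["distortion"]))[0,0]
    return -c["R"].T@c["t"], c["R"].T@np.array([u[0],u[1],1])
def at(c,p,z):
    o,d=ray(c,p); return (o+d*(z-o[2])/d[2]).round(4)
def tri(c1,p1,c2,p2):
    o1,d1=ray(c1,p1);o2,d2=ray(c2,p2)
    s=np.linalg.lstsq(np.c_[d1,-d2],o2-o1,rcond=None)[0]
    a,b=o1+s[0]*d1,o2+s[1]*d2
    return ((a+b)/2).round(4),np.linalg.norm(a-b).round(4)
E
python3 - <<'E'
from h import *
s=robot.read_camera("scene");d=robot.read_camera("side")
A=lambda x,y:(195+x/5-.4,215+y/5-.4); B=lambda x,y:(250+x/2.8-.3,140+y/2.8-.3)
print("spare",at(s,A(100,455),.06),at(d,B(101,513),.06))
print("burnt",at(s,A(540,143),.082),at(d,B(175,256),.082))
print("good",at(s,A(618,70),.082),at(d,B(179,213),.082))
for p in [(402,260),(530,343),(737,142)]:print("bolt s",at(s,A(*p),.004))
for p in [(122,358),(218,366),(136,232),(222,234)]:print("bolt d",at(d,B(*p),.004))
print("knob",tri(s,(332,161),d,B(140,33)))
for p,z in [((216,80),.054),((290,82),.054),((230,172),.0),((289,175),.0),((217,153),.03),((292,153),.03)]:print("bin",at(d,B(*p),z))
print("green",at(s,A(270,330),.06),"marker",at(s,A(150,618),.006),at(s,A(370,490),.006))
E
```

```text
spare [0.4536 0.3564 0.06  ] [0.4554 0.3574 0.06  ]
burnt [0.4729 0.086  0.082 ] [0.478  0.0844 0.082 ]
good [0.49   0.0203 0.082 ] [0.4917 0.0233 0.082 ]
bolt s [0.5074 0.1494 0.004 ]
bolt s [0.423  0.1297 0.004 ]
bolt s [ 0.4656 -0.0501  0.004 ]
bolt d [0.5061 0.1525 0.004 ]
bolt d [0.4192 0.133  0.004 ]
bolt d [ 0.5487 -0.0231  0.004 ]
bolt d [ 0.4622 -0.0495  0.004 ]
knob (array([ 0.5687, -0.0861,  0.2075]), np.float64(0.0021))
bin [ 0.5264 -0.2599  0.054 ]
bin [ 0.443  -0.2839  0.054 ]
bin [ 0.4811 -0.1616  0.    ]
bin [ 0.4168 -0.1778  0.    ]
bin [ 0.4958 -0.152   0.03  ]
bin [ 0.4169 -0.1791  0.03  ]
green [0.4689 0.2534 0.06  ] marker [0.3985 0.3693 0.006 ] [0.3968 0.2474 0.006 ]
```

```bash
cat >> h.py <<'E'
from scipy.spatial.transform import Rotation as Ro
def to(x,y,z,yaw):
    o=robot.get_obs(); R=Ro.from_euler("xyz",o["tool_rot"],degrees=True)
    s=R.inv().apply(np.array([x,y,z])-o["ee_pos"])*1000
    v=(R.inv()*Ro.from_euler("xyz",[180,0,yaw],degrees=True)).as_rotvec()
    print("shift",s.round(1),"turn",v.round(3),"min rows",max(np.linalg.norm(s)/62.5,np.degrees(np.linalg.norm(v))/10.7).round(1))
E
python3 -c "
from h import *
to(.40,-.16,.26,103.5)"
```

```text
shift [ 284.5 -201.4  -28.8] turn [-0.000e+00 -1.000e-03 -1.338e+00] min rows 7.2
```

```bash
python3 -m creep '[{"x":36,"y":-25,"z":-4,"az":-0.167},{"x":71,"y":-50,"z":-7,"az":-0.334},{"x":107,"y":-75,"z":-11,"az":-0.5},{"x":142,"y":-100,"z":-14,"az":-0.668},{"x":178,"y":-126,"z":-18,"az":-0.835},{"x":213,"y":-151,"z":-22,"az":-1.0},{"x":249,"y":-176,"z":-25,"az":-1.17},{"x":284,"y":-201,"z":-29,"az":-1.338}]'
python3 - <<'E'
from h import *
c=robot.read_camera("wrist");cv2.imwrite("pics/w1.png",c["img"][:,:,::-1])
to(.475,.0855,.2,103.5); print(robot.get_obs()["qpos"],(-c["R"].T@c["t"]))
E
```

```text
shift [ 462.4 -386.6   31.3] turn [-0.    -0.    -1.338] min rows 9.7
[-7.20372508e+01  1.50878042e+01 -2.78272257e+00  7.21569743e+01
  2.00244757e-03  8.11027920e+01] [ 0.30624754 -0.43200889  0.37418734]invalid input at $[0]: expected keys x, y, z, ax, ay, az, claw
```

View pics/w1.png

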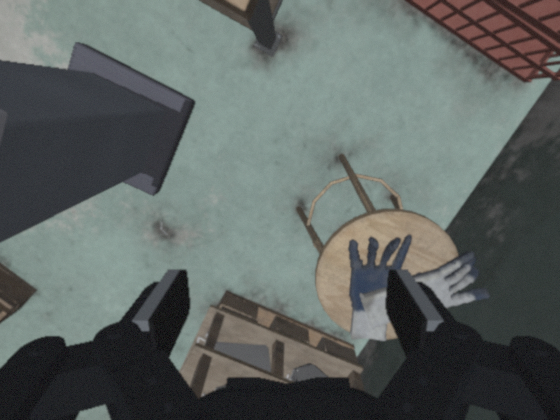

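The move was refused because every row needs all seven keys, so the picture only shows the floor below the start pose, with the fingers at the bottom edge. I'll retype the rows.

```bash
python3 -m creep '[{"x":36,"y":-25,"z":-4,"ax":0,"ay":0,"az":-0.167,"claw":85},{"x":71,"y":-50,"z":-7,"ax":0,"ay":0,"az":-0.334,"claw":85},{"x":107,"y":-75,"z":-11,"ax":0,"ay":0,"az":-0.5,"claw":85},{"x":142,"y":-100,"z":-14,"ax":0,"ay":0,"az":-0.668,"claw":85},{"x":178,"y":-126,"z":-18,"ax":0,"ay":0,"az":-0.835,"claw":85},{"x":213,"y":-151,"z":-22,"ax":0,"ay":0,"az":-1.0,"claw":85},{"x":249,"y":-176,"z":-25,"ax":0,"ay":0,"az":-1.17,"claw":85},{"x":284,"y":-201,"z":-29,"ax":0,"ay":0,"az":-1.338,"claw":85}]'
python3 - <<'E'
from h import *
to(.475,.0855,.2,103.5); print(robot.get_obs()["qpos"])
E
```

```text
time_s: 1.25
ee_pos: [0.4002, -0.1594, 0.2604]
tool_rot: [180.0, 0.0, 103.8]
wrist_force: [-0.2, 0.1, 0.3]
finger_gap: 0.0851
grasp_force: 0.0
shift [219.9 131.2  60.4] turn [0.    0.    0.006] min rows 4.2
[-3.25826316e+01  5.29357823e+00 -1.07415935e+01  7.39532298e+01
  9.85003996e-04  4.35816196e+01]
```

```bash
python3 -m creep '[{"x":38,"y":29,"z":10,"ax":0,"ay":0,"az":0.006,"claw":85},{"x":76,"y":57,"z":20,"ax":0,"ay":0,"az":0.006,"claw":85},{"x":114,"y":86,"z":30,"ax":0,"ay":0,"az":0.006,"claw":85},{"x":152,"y":115,"z":40,"ax":0,"ay":0,"az":0.006,"claw":85},{"x":152,"y":115,"z":40,"ax":0,"ay":0,"az":0.006,"claw":85}]'
python3 - <<'E'
from h import *
c=robot.read_camera("wrist");cv2.imwrite("pics/w2.png",c["img"][:,:,::-1])
E
```

```text
time_s: 1.88
ee_pos: [0.4763, 0.0164, 0.2194]
tool_rot: [-179.9, -0.0, 103.4]
wrist_force: [0.7, -0.6, 0.3]
finger_gap: 0.085
grasp_force: 0.0
```

View pics/w2.png

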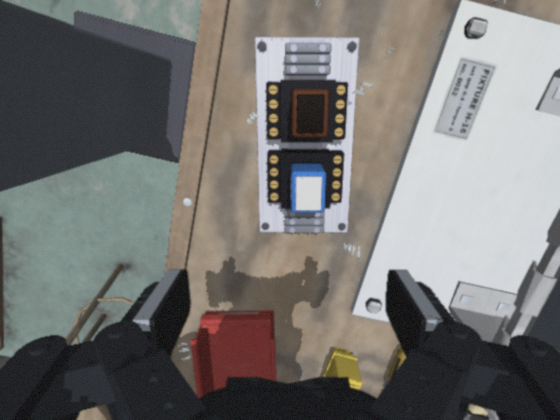

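The panel lies almost along the image. The burnt top is centred at (310.5,113) and the good top at (308.5,194). The panel bolts are at (262,46), (351,46), (265,227) and (341,227).

```bash
python3 - <<'E'
from h import *
c=robot.read_camera("wrist")
b=at(c,(310.5,113),.082);g=at(c,(308.5,194),.082);print(b,g,np.linalg.norm(b-g))
P=[at(c,p,.004) for p in [(262,46),(351,46),(265,227),(341,227)]];print(P,np.mean(P,0))
for u,v in [(P[0],P[2]),(P[1],P[3]),(b,g)]:print(np.degrees(np.arctan2(-(u-v)[0],(u-v)[1])))
to(b[0],b[1],.12,103.5)
E
```

```text
[0.478  0.0853 0.082 ] [0.4931 0.02   0.082 ] 0.06702313033572813
[array([0.4228, 0.1327, 0.004 ]), array([0.506 , 0.1522, 0.004 ]), array([ 0.4646, -0.0488,  0.004 ]), array([ 0.5483, -0.029 ,  0.004 ])] [0.485425 0.051775 0.004   ]
12.969253456028714
13.140019666453249
13.020246751966349
shift [ 68.8  18.4 100.1] turn [-0.001  0.    -0.004] min rows 2.0
```

```bash
python3 -m creep '[{"x":34,"y":9,"z":0,"ax":0,"ay":0,"az":0.006,"claw":85},{"x":68,"y":18,"z":20,"ax":0,"ay":0,"az":0.006,"claw":85},{"x":68.5,"y":18.3,"z":60,"ax":0,"ay":0,"az":0.006,"claw":85},{"x":68.5,"y":18.3,"z":100,"ax":0,"ay":0,"az":0.006,"claw":85},{"x":68.5,"y":18.3,"z":140,"ax":0,"ay":0,"az":0.006,"claw":85},{"x":68.5,"y":18.3,"z":165,"ax":0,"ay":0,"az":0.006,"claw":85},{"x":68.5,"y":18.3,"z":173,"ax":0,"ay":0,"az":0.006,"claw":85},{"x":68.5,"y":18.3,"z":173,"ax":0,"ay":0,"az":0.006,"claw":60}]'
python3 -m creep '[{"x":0,"y":0,"z":0,"ax":0,"ay":0,"az":0,"claw":40},{"x":0,"y":0,"z":0,"ax":0,"ay":0,"az":0,"claw":20},{"x":0,"y":0,"z":0,"ax":0,"ay":0,"az":0,"claw":20},{"x":0,"y":0,"z":0,"ax":0,"ay":0,"az":0,"claw":20},{"x":0,"y":0,"z":0,"ax":0,"ay":0,"az":0,"claw":20},{"x":0,"y":0,"z":0,"ax":0,"ay":0,"az":0,"claw":20}]' 30
```

```text
time_s: 2.98
ee_pos: [0.4784, 0.0842, 0.0477]
tool_rot: [180.0, 0.0, 102.8]
wrist_force: [-0.2, -1.0, 1.1]
finger_gap: 0.0689
grasp_force: 0.0
time_s: 3.72
ee_pos: [0.4787, 0.0848, 0.0481]
tool_rot: [179.9, 0.0, 102.8]
wrist_force: [-2.0, -1.5, 7.4]
finger_gap: 0.0296
grasp_force: 30.0
```

```bash
python3 -m creep '[{"x":0,"y":0,"z":-8,"ax":0,"ay":0,"az":0,"claw":20},{"x":0,"y":0,"z":-20,"ax":0,"ay":0,"az":0,"claw":20},{"x":0,"y":0,"z":-50,"ax":0,"ay":0,"az":0,"claw":20},{"x":0,"y":0,"z":-100,"ax":0,"ay":0,"az":0,"claw":20},{"x":0,"y":0,"z":-130,"ax":0,"ay":0,"az":0,"claw":20},{"x":0,"y":0,"z":-130,"ax":0,"ay":0,"az":0,"claw":20}]' 30
python3 - <<'E'
from h import *
to(.445,-.21,.18,102.8)
E
```

```text
time_s: 4.47
ee_pos: [0.4793, 0.0849, 0.18]
tool_rot: [179.8, 0.1, 102.8]
wrist_force: [0.3, 0.1, -1.8]
finger_gap: 0.0297
grasp_force: 29.9
shift [-2.799e+02 -9.900e+01 -2.000e-01] turn [0.004 0.001 0.001] min rows 4.7
```

```bash
python3 -m creep '[{"x":-25,"y":-20,"z":0,"ax":0,"ay":0,"az":0,"claw":20},{"x":-75,"y":-45,"z":0,"ax":0,"ay":0,"az":0,"claw":20},{"x":-125,"y":-65,"z":0,"ax":0,"ay":0,"az":0,"claw":20},{"x":-175,"y":-80,"z":0,"ax":0,"ay":0,"az":0,"claw":20},{"x":-225,"y":-90,"z":0,"ax":0,"ay":0,"az":0,"claw":20},{"x":-265,"y":-99,"z":0,"ax":0,"ay":0,"az":0,"claw":20},{"x":-280,"y":-99,"z":0,"ax":0,"ay":0,"az":0,"claw":20},{"x":-280,"y":-99,"z":0,"ax":0,"ay":0,"az":0,"claw":20}]' 30
python3 - <<'E'
from h import *
c=robot.read_camera("wrist");cv2.imwrite("pics/w3.png",c["img"][:,:,::-1])
E
```

```text
time_s: 5.48
ee_pos: [0.4438, -0.2102, 0.1768]
tool_rot: [-180.0, -0.0, 102.8]
wrist_force: [-0.6, 0.1, -0.4]
finger_gap: 0.0297
grasp_force: 29.9
```

View pics/w3.png

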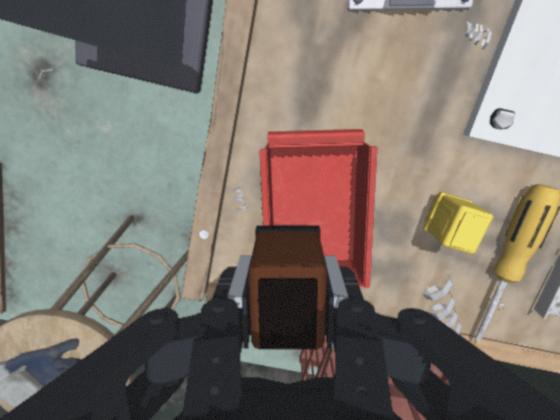

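The relay is firmly held. The bin's low end shows its lip at (268..363,132), the left wall's outer top corner is at (262,150), and the right wall's is at (376,148) running to (368,285).

```bash
python3 - <<'E'
from h import *
c=robot.read_camera("wrist")
L=at(c,(262,150),.054);Rr=at(c,(376,148),.054);e=at(c,(368,285),.054)
print(L,Rr,e,np.linalg.norm(L-Rr),np.linalg.norm(Rr-e)); print("lip",at(c,(268,132),.03),at(c,(363,132),.03))
d=(L-Rr);d/=np.linalg.norm(d);ax=np.array([-d[1],d[0],0]);print(ax)
m=(L+Rr)/2; 
if ax[1]>0:ax=-ax
cen=m+ax*.055;print("bin centre",cen);to(cen[0]+ax[0]*.008,cen[1]+ax[1]*.008,.045,102.8)
E
```

```text
[ 0.415  -0.1741  0.054 ] [ 0.5013 -0.1529  0.054 ] [ 0.5304 -0.2703  0.054 ] 0.08886579769517629 0.12095275937323628
lip [ 0.4159 -0.162   0.03  ] [ 0.4936 -0.1444  0.03  ]
[ 0.23856197 -0.97112728  0.        ]
bin centre [ 0.47127091 -0.216912    0.054     ]
shift [-22.   25.3 132.1] turn [-0.    -0.001  0.001] min rows 2.2
```

```bash
python3 -m creep '[{"x":-22,"y":25,"z":0,"ax":0,"ay":0,"az":0,"claw":20},{"x":-22,"y":25,"z":40,"ax":0,"ay":0,"az":0,"claw":20},{"x":-22,"y":25,"z":80,"ax":0,"ay":0,"az":0,"claw":20},{"x":-22,"y":25,"z":115,"ax":0,"ay":0,"az":0,"claw":20},{"x":-22,"y":25,"z":135,"ax":0,"ay":0,"az":0,"claw":20},{"x":-22,"y":25,"z":141,"ax":0,"ay":0,"az":0,"claw":20},{"x":-22,"y":25,"z":141,"ax":0,"ay":0,"az":0,"claw":20}]' 30
python3 -m creep '[{"x":0,"y":0,"z":0,"ax":0,"ay":0,"az":0,"claw":34},{"x":0,"y":0,"z":0,"ax":0,"ay":0,"az":0,"claw":40},{"x":0,"y":0,"z":0,"ax":0,"ay":0,"az":0,"claw":40},{"x":0,"y":0,"z":-5,"ax":0,"ay":0,"az":0,"claw":40},{"x":0,"y":0,"z":-25,"ax":0,"ay":0,"az":0,"claw":40},{"x":0,"y":0,"z":-60,"ax":0,"ay":0,"az":0,"claw":40},{"x":0,"y":0,"z":-110,"ax":0,"ay":0,"az":0,"claw":40},{"x":0,"y":0,"z":-140,"ax":0,"ay":0,"az":0,"claw":40}]' 30
python3 - <<'E'
from h import *
c=robot.read_camera("wrist");d=robot.read_camera("side")
cv2.imwrite("pics/w4.png",np.hstack([c["img"][::1,120:420],cv2.resize(d["img"][150:290,260:380],(360,420))])[:,:,::-1])
E
```

```text
time_s: 6.45
ee_pos: [0.4733, -0.2254, 0.0367]
tool_rot: [180.0, 0.0, 102.9]
wrist_force: [-0.4, -0.5, 0.5]
finger_gap: 0.0294
grasp_force: 30.0
time_s: 7.45
ee_pos: [0.4735, -0.2263, 0.179]
tool_rot: [179.9, 0.1, 102.8]
wrist_force: [0.6, -0.3, -0.8]
finger_gap: 0.0399
grasp_force: 0.0
```

View pics/w4.png

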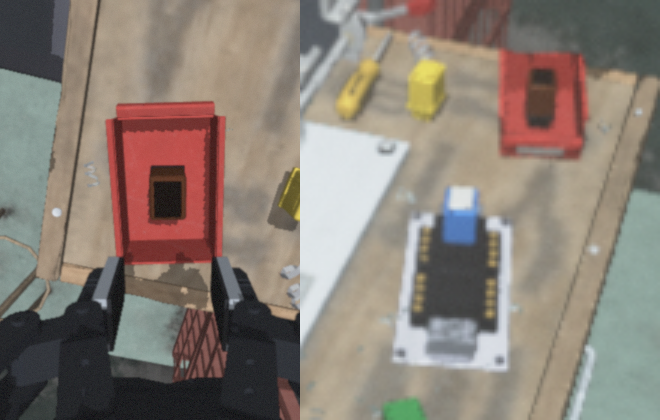

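The burnt relay stands inside the red bin, the left socket is empty, and the good relay is still seated. Next I'll go to the spare.

```bash
python3 -m creep '[{"x":50,"y":0,"z":-15,"ax":0,"ay":0,"az":0,"claw":40},{"x":105,"y":5,"z":-20,"ax":0,"ay":0,"az":0,"claw":40},{"x":160,"y":12,"z":-20,"ax":0,"ay":0,"az":0,"claw":40},{"x":215,"y":20,"z":-20,"ax":0,"ay":0,"az":0,"claw":40},{"x":270,"y":30,"z":-20,"ax":0,"ay":0,"az":0,"claw":40},{"x":325,"y":38,"z":-20,"ax":0,"ay":0,"az":0,"claw":50},{"x":380,"y":45,"z":-20,"ax":0,"ay":0,"az":0,"claw":60},{"x":435,"y":52,"z":-20,"ax":0,"ay":0,"az":0,"claw":85}]'
python3 -m creep '[{"x":40,"y":4,"z":0,"ax":0,"ay":0,"az":0,"claw":85},{"x":60,"y":6,"z":0,"ax":0,"ay":0,"az":0,"claw":85},{"x":60,"y":6,"z":0,"ax":0,"ay":0,"az":0,"claw":85}]'
python3 - <<'E'
from h import *
c=robot.read_camera("wrist");cv2.imwrite("pics/w5.png",c["img"][:,:,::-1])
print(robot.get_obs()["qpos"])
E
```

```text
time_s: 8.55
ee_pos: [0.4265, 0.2113, 0.1959]
tool_rot: [-180.0, 0.0, 102.8]
wrist_force: [0.6, 0.3, 0.0]
finger_gap: 0.0763
grasp_force: 0.0
time_s: 8.93
ee_pos: [0.4192, 0.2703, 0.1956]
tool_rot: [-179.9, 0.0, 103.0]
wrist_force: [-0.4, -0.8, -0.5]
finger_gap: 0.0848
grasp_force: 0.0
[ 2.33500262e+01  1.33322022e+01 -1.07959619e+01  6.59202967e+01
 -9.29264401e-03  1.00452209e+02]
```

View pics/w5.png

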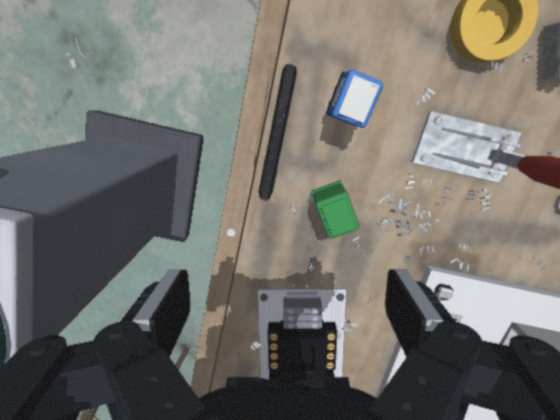

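The spare's top is at about (359,98), turned some 17° in the image, with the marker on its near side at (280,130) and the green look-alike at (336,210). I'll fit the white top with code.

```bash
python3 - <<'E'
from h import *
c=robot.read_camera("wrist");i=c["img"].astype(int)
x0,y0=325,60;p=i[y0:140,x0:395]
m=((p.min(2)>185)&(p.max(2)-p.min(2)<40)).astype(np.uint8)
cs,_=cv2.findContours(m,cv2.RETR_EXTERNAL,cv2.CHAIN_APPROX_NONE)
k=max(cs,key=cv2.contourArea);r=cv2.minAreaRect(k);print(r)
B=cv2.boxPoints(r)+[x0,y0];W=[at(c,q,.06) for q in B];print(np.array(W))
cen=np.mean(W,0);print("cen",cen,"manual",at(c,(359,98),.06))
for a,b in [(0,1),(1,2),(2,3),(3,0)]:
    v=W[b]-W[a];print(np.linalg.norm(v).round(4),np.degrees(np.arctan2(v[1],v[0])).round(1))
for q in [(290,68),(266,195)]:print("marker",at(c,q,.006))
E
```

```text
((33.53448486328125, 37.413795471191406), (26.925823211669922, 39.73880386352539), 21.801406860351562)
[[0.443  0.3462 0.06  ]
 [0.4468 0.3748 0.06  ]
 [0.4676 0.3721 0.06  ]
 [0.4645 0.3432 0.06  ]]
cen [0.455475 0.359075 0.06    ] manual [0.4559 0.359  0.06  ]
0.0289 82.4
0.021 -7.4
0.0291 -96.1
0.0217 172.1
marker [0.398  0.3724 0.006 ]
marker [0.401  0.2502 0.006 ]
```

```bash
python3 -c "
from h import *
to(.4555,.359,.1,83.5)"
```

```text
shift [79.8 55.1 95.8] turn [-0.001  0.     0.338] min rows 2.2
```

```bash
python3 -m creep '[{"x":27,"y":18,"z":0,"ax":0,"ay":0,"az":0.11,"claw":60},{"x":53,"y":37,"z":20,"ax":0,"ay":0,"az":0.225,"claw":60},{"x":80,"y":55,"z":50,"ax":0,"ay":0,"az":0.338,"claw":60},{"x":80,"y":55,"z":75,"ax":0,"ay":0,"az":0.338,"claw":60},{"x":80,"y":55,"z":96,"ax":0,"ay":0,"az":0.338,"claw":60},{"x":80,"y":55,"z":96,"ax":0,"ay":0,"az":0.338,"claw":60}]'
python3 - <<'E'
from h import *
to(.4555,.359,.029,83.5)
c=robot.read_camera("wrist")["img"];cv2.imwrite("pics/w6.png",c[200:,100:460,::-1])
E
```

```text
time_s: 9.78
ee_pos: [0.4552, 0.3582, 0.0991]
tool_rot: [-179.9, 0.1, 83.4]
wrist_force: [-0.0, 0.2, -0.2]
finger_gap: 0.0602
grasp_force: 0.0
shift [ 0.9  0.4 70.1] turn [-0.002  0.002 -0.002] min rows 1.1
```

View pics/w6.png

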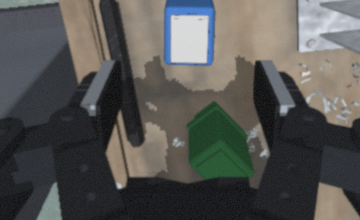

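The relay is square to the fingers and centred between them, with the white top at crop (190,38), which is (290,238) in the full picture.

```bash
python3 - <<'E'
from h import *
c=robot.read_camera("wrist");i=c["img"].astype(int)
m=((i.min(2)>170)&(i.max(2)-i.min(2)<45)).astype(np.uint8);m[:,:250]=0;m[:,330:]=0;m[:190]=0;m[290:]=0
cs,_=cv2.findContours(m,cv2.RETR_EXTERNAL,cv2.CHAIN_APPROX_NONE);r=cv2.minAreaRect(max(cs,key=cv2.contourArea));print(r)
W=at(c,r[0],.06);print(W);to(W[0],W[1],.029,83.5)
E
```

```text
((288.0, 239.0), (46.0, 36.0), 90.0)
[0.4554 0.3593 0.06  ]
shift [ 0.1 -0.7 72. ] turn [ 0.    -0.    -0.001] min rows 1.2
```

```bash
python3 -m creep '[{"x":0.3,"y":0,"z":30,"ax":0,"ay":0,"az":0,"claw":60},{"x":0.3,"y":0,"z":55,"ax":0,"ay":0,"az":0,"claw":60},{"x":0.3,"y":0,"z":71,"ax":0,"ay":0,"az":0,"claw":60},{"x":0.3,"y":0,"z":71,"ax":0,"ay":0,"az":0,"claw":40},{"x":0.3,"y":0,"z":71,"ax":0,"ay":0,"az":0,"claw":20},{"x":0.3,"y":0,"z":71,"ax":0,"ay":0,"az":0,"claw":20},{"x":0.3,"y":0,"z":71,"ax":0,"ay":0,"az":0,"claw":20},{"x":0.3,"y":0,"z":71,"ax":0,"ay":0,"az":0,"claw":20}]' 50
python3 -m creep '[{"x":0,"y":0,"z":-10,"ax":0,"ay":0,"az":0,"claw":20},{"x":0,"y":0,"z":-40,"ax":0,"ay":0,"az":0,"claw":20},{"x":0,"y":0,"z":-80,"ax":0,"ay":0,"az":0,"claw":20},{"x":0,"y":0,"z":-120,"ax":0,"ay":0,"az":0,"claw":20},{"x":0,"y":0,"z":-130,"ax":0,"ay":0,"az":0,"claw":20},{"x":0,"y":0,"z":-130,"ax":0,"ay":0,"az":0,"claw":20}]' 50
python3 -c "
from h import *
to(.4785,.085,.155,102.95)"
```

```text
time_s: 10.88
ee_pos: [0.4564, 0.3603, 0.0306]
tool_rot: [179.9, -0.1, 83.5]
wrist_force: [-1.1, -0.5, 7.3]
finger_gap: 0.0291
grasp_force: 50.0
time_s: 11.62
ee_pos: [0.4558, 0.36, 0.1598]
tool_rot: [180.0, -0.0, 83.5]
wrist_force: [0.4, 0.4, -1.3]
finger_gap: 0.0292
grasp_force: 49.2
shift [-270.7   53.8    4.6] turn [ 0.001 -0.    -0.34 ] min rows 4.4
```

```bash
python3 -m creep '[{"x":-40,"y":8,"z":0,"ax":0,"ay":0,"az":-0.05,"claw":20},{"x":-85,"y":17,"z":0,"ax":0,"ay":0,"az":-0.11,"claw":20},{"x":-130,"y":26,"z":0,"ax":0,"ay":0,"az":-0.165,"claw":20},{"x":-175,"y":35,"z":0,"ax":0,"ay":0,"az":-0.22,"claw":20},{"x":-220,"y":44,"z":0,"ax":0,"ay":0,"az":-0.28,"claw":20},{"x":-255,"y":51,"z":0,"ax":0,"ay":0,"az":-0.32,"claw":20},{"x":-270,"y":54,"z":0,"ax":0,"ay":0,"az":-0.34,"claw":20},{"x":-270,"y":54,"z":0,"ax":0,"ay":0,"az":-0.34,"claw":20}]' 50
python3 - <<'E'
from h import *
to(.4785,.0855,.069,103)
E
```

```text
time_s: 12.62
ee_pos: [0.478, 0.0848, 0.1582]
tool_rot: [-179.9, -0.0, 102.8]
wrist_force: [1.0, 0.8, -0.8]
finger_gap: 0.029
grasp_force: 49.2
shift [ 0.6  0.8 89.2] turn [-0.002 -0.    -0.003] min rows 1.4
```

```bash
python3 -m creep '[{"x":0.6,"y":0.6,"z":20,"ax":0,"ay":0,"az":0,"claw":20},{"x":0.6,"y":0.6,"z":45,"ax":0,"ay":0,"az":0,"claw":20},{"x":0.6,"y":0.6,"z":70,"ax":0,"ay":0,"az":0,"claw":20},{"x":0.6,"y":0.6,"z":82,"ax":0,"ay":0,"az":0,"claw":20},{"x":0.6,"y":0.6,"z":88,"ax":0,"ay":0,"az":0,"claw":20},{"x":0.6,"y":0.6,"z":88,"ax":0,"ay":0,"az":0,"claw":20}]' 50
python3 -m creep '[{"x":0,"y":0,"z":1.5,"ax":0,"ay":0,"az":0,"claw":20},{"x":0,"y":0,"z":3,"ax":0,"ay":0,"az":0,"claw":20},{"x":0,"y":0,"z":4.5,"ax":0,"ay":0,"az":0,"claw":20},{"x":0,"y":0,"z":6,"ax":0,"ay":0,"az":0,"claw":20},{"x":0,"y":0,"z":7,"ax":0,"ay":0,"az":0,"claw":20}]' 50
```

```text
time_s: 13.38
ee_pos: [0.4791, 0.0865, 0.0714]
tool_rot: [-180.0, -0.0, 103.0]
wrist_force: [-0.8, -0.8, -0.7]
finger_gap: 0.0293
grasp_force: 49.2
time_s: 14.0
ee_pos: [0.4791, 0.0863, 0.0643]
tool_rot: [180.0, -0.0, 102.9]
wrist_force: [-0.8, 0.9, 5.6]
finger_gap: 0.0292
grasp_force: 49.7
```

```bash
python3 -m creep '[{"x":-0.4,"y":-0.3,"z":0.5,"ax":0,"ay":0,"az":0,"claw":20},{"x":-0.4,"y":-0.3,"z":1.5,"ax":0,"ay":0,"az":0,"claw":20},{"x":-0.4,"y":-0.3,"z":2.5,"ax":0,"ay":0,"az":0,"claw":20},{"x":-0.4,"y":-0.3,"z":3.5,"ax":0,"ay":0,"az":0,"claw":20}]' 50
```

```text
time_s: 14.5
ee_pos: [0.4786, 0.0863, 0.0607]
tool_rot: [-180.0, -0.1, 103.0]
wrist_force: [-1.5, 5.1, 2.2]
finger_gap: 0.029
grasp_force: 49.7
```

```bash
python3 -m creep '[{"x":0.4,"y":0,"z":1,"ax":0,"ay":0,"az":0,"claw":20},{"x":0.6,"y":0,"z":2.5,"ax":0,"ay":0,"az":0,"claw":20},{"x":0.6,"y":0,"z":4,"ax":0,"ay":0,"az":0,"claw":20},{"x":0.6,"y":0,"z":5.5,"ax":0,"ay":0,"az":0,"claw":20},{"x":0.6,"y":0,"z":7,"ax":0,"ay":0,"az":0,"claw":20}]' 50
```

```text
time_s: 15.12
ee_pos: [0.4787, 0.0865, 0.0537]
tool_rot: [180.0, -0.0, 103.0]
wrist_force: [-1.6, 4.8, 2.2]
finger_gap: 0.0289
grasp_force: 49.6
```

```bash
python3 -m creep '[{"x":0.4,"y":0,"z":1,"ax":0,"ay":0,"az":0,"claw":20},{"x":0.4,"y":0,"z":2,"ax":0,"ay":0,"az":0,"claw":20},{"x":0.4,"y":0,"z":3,"ax":0,"ay":0,"az":0,"claw":20},{"x":0.4,"y":0,"z":3,"ax":0,"ay":0,"az":0,"claw":20}]' 50
```

```text
time_s: 15.62
ee_pos: [0.4787, 0.0866, 0.0525]
tool_rot: [179.9, 0.1, 102.9]
wrist_force: [-12.9, 1.0, 39.2]
finger_gap: 0.029
grasp_force: 54.6
```

It bottomed out at the expected height, with 39 N. I'll relieve the push, open and lift.

```bash
python3 -m creep '[{"x":0,"y":0,"z":-1,"ax":0,"ay":0,"az":0,"claw":20},{"x":0,"y":0,"z":-1,"ax":0,"ay":0,"az":0,"claw":34},{"x":0,"y":0,"z":-1,"ax":0,"ay":0,"az":0,"claw":60},{"x":0,"y":0,"z":-1,"ax":0,"ay":0,"az":0,"claw":60},{"x":0,"y":0,"z":-10,"ax":0,"ay":0,"az":0,"claw":60},{"x":0,"y":0,"z":-40,"ax":0,"ay":0,"az":0,"claw":60},{"x":0,"y":0,"z":-90,"ax":0,"ay":0,"az":0,"claw":60},{"x":0,"y":0,"z":-140,"ax":0,"ay":0,"az":0,"claw":60}]' 50
python3 -m creep '[{"x":-50,"y":-10,"z":0,"ax":0,"ay":0,"az":0,"claw":60},{"x":-68,"y":-18,"z":0,"ax":0,"ay":0,"az":0,"claw":60},{"x":-68,"y":-18,"z":0,"ax":0,"ay":0,"az":0,"claw":60}]'
python3 - <<'E'
from h import *
c=robot.read_camera("wrist");d=robot.read_camera("side")
cv2.imwrite("pics/w7.png",np.hstack([cv2.resize(c["img"][20:300,220:420],(300,420)),cv2.resize(d["img"][130:350,230:370],(360,566))[:420]])[:,:,::-1])
E
```

```text
time_s: 16.62
ee_pos: [0.4783, 0.0867, 0.1929]
tool_rot: [180.0, 0.0, 102.9]
wrist_force: [1.2, -0.2, 0.0]
finger_gap: 0.0597
grasp_force: 0.0
time_s: 17.0
ee_pos: [0.4762, 0.0156, 0.1913]
tool_rot: [180.0, 0.0, 102.8]
wrist_force: [0.0, 0.4, 1.0]
finger_gap: 0.0601
grasp_force: 0.0
```

View pics/w7.png

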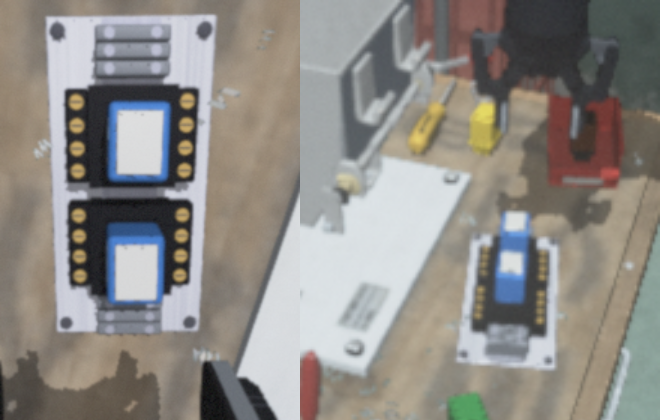

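Both blue relays sit upright in their sockets, the burnt one is in the red bin, and the neighbouring items haven't moved. Handing in.

```bash
python3 -c "
from rig import robot
print(robot.hand_in())"
```

```text
the job is handed in; nothing more can be done
None
```

I put the burnt relay in the red bin and plugged the spare into the freed left socket, pushed home (about 39 N at the expected depth). The good relay stayed in, and I handed the job in at about 17 s of the 72 s allowed; no verdict came back.

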